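# Lock a test tile in the indexing jig

## Task

Lay the narrow test tile flat on the bed of the jig, between the fence and the jaw, centred on the fence with its long side along the rail, and let go of it. Then pull up the lock plunger by its knob, slide the section one hole towards the fence so that the jaw closes up to the tile, and let the pin drop fully home in that hole. Finish while still holding the knob with the pin home, and leave the other things on the table where they are.

Things in the scene. Friction and masses are not known exactly. Their poses are not given: they have to be found in the camera images.
- narrow_tile: ceramic test tile, a slab 73 (its x) x 49 (its y) x 9 mm, half of it glazed, 34 g; the narrower of the two loose tiles on the left of the table; origin at the centre of its underside, z up. Starts flat on the table.
- wide_tile: bystander: nearly square test tile 80 x 72 x 10 mm; origin at the centre of its underside. Not for this jig; leave it.
- tile_jig: the jig, fixed to the table: plywood base plate 170 (x) x 290 (y) x 12 mm, origin at the centre of its underside; its y axis runs along the rail towards the fence. The bed is the plate's top (z = 12 mm) on the x < 0 side. A wooden fence, a bar across the bed at x = -78 to +8 mm, stands 20 mm above the bed with its face at y = +120 mm.
- bed_spot (a point): point on the bed at x = -35, y = +81, z = 12 mm in the jig's frame (axes the jig's): where the tile's underside centre ends, tile x along the jig's y. Jaw to fence is 118 mm at first and 78 mm when locked, so a tile laid between them is pushed into place by the jaw.
- jaw_face (a point): centre of the jaw's face (the face towards the fence) on the sliding section; the jaw is a flat bar 12 mm thick that spans the bed, its top 34 mm above the table; axes are the jig's. At first it is at y = +2 mm in the jig's frame.
- stop_slide (a joint): position of the sliding section, an aluminium square tube on the rail, 42 mm wide, 70 mm long, top 41 mm above the table: 0 m in the hole where it starts, growing towards the fence; the next hole is at 0.040. Limits -0.045, 0.085. The pin has 1.5 mm of play either way in a hole. With the pin clear it slides with about 1.5 N of friction.
- lock_plunger (a joint): lift of the spring plunger on the sliding section: 0 m with the pin home in a hole, limit 0.018. The round-ended pin (8 mm) clears the rail at 0.013 and rides there between holes; over a hole it can go down to 0. The spring pulls it down with 6 N at 0, 10 N at 0.016.
- plunger_knob: the plunger's upright round knob, 24 mm across and 30 mm tall, moves with the plunger and the section; origin at the centre of its underside, 60 mm above the table with the pin home. It stands 9 mm clear above the collar of the sliding section.
- knob_grip (a point): point on the knob's axis 16 mm above its underside, 76 mm above the table with the pin home: the middle of the part to grip.
- jar: bystander: small lidded jar, 48 mm across, 58 mm tall, behind the jig
- plug: bystander: white plaster plug, 44 mm across, 34 mm tall, behind the jig
- kidney: bystander: kidney-shaped rubber rib, 60 x 92 x 10 mm, at the left
- timer: bystander: dial timer, 63 mm across, 52 mm tall, behind the jig
- next_hole (a point): mouth of the lock hole to be used, in the top of the steel rail, at x = +45, y = -3, z = 34 mm in the jig's frame. The rail is 30 mm wide, from y = -137 to +127 mm at x = +45 mm, with four holes 11 mm long at y = -83, -43 (where the pin starts), -3 and +37 mm.
- stamp: bystander: small waisted wooden stamp standing upright, 19 mm across, 45 mm tall, between the tiles and the jig

How it is judged:
On the way, in this order (a step that is already met when the one before it is completed fails the run):
1. the narrow tile lies flat on the bed between jaw and fence, long side along the rail, let go, with the slide still in its first hole (z of narrow_tile in the frame of bed_spot between -0.004 and 0.004 m and x of narrow_tile in the frame of bed_spot between -0.018 and 0.018 m and y of narrow_tile in the frame of bed_spot between -0.048 and 0.008 m and angle between the x axis of narrow_tile and the y axis of tile_jig, either way round below 0.35 rad and contact force between the fingers and narrow_tile below 0.1 N and value of joint stop_slide between -0.006 and 0.006 m), for 0.2 s.
2. the plunger is pulled up by the knob until the pin is clear of the rail (value of joint lock_plunger above 0.0115 m and contact force between the fingers and plunger_knob above 1 N), for 0.1 s.
At the end, for the whole second after the job is handed in: Slide at 40 mm within 3 mm; plunger under 2.5 mm up; fingers grip the knob (over 2 N); the narrow tile lies still and flat on the bed between jaw and fence, within 8 mm of the bed spot along the rail and 22 mm in all, underside within 4 mm of the bed, long side within 0.14 rad of the rail (value of joint stop_slide between 0.037 and 0.043 m and value of joint lock_plunger below 0.0025 m and contact force between the fingers and plunger_knob above 2 N and horizontal distance between narrow_tile and bed_spot below 0.022 m and y of narrow_tile in the frame of bed_spot between -0.008 and 0.008 m and z of narrow_tile in the frame of bed_spot between -0.004 and 0.004 m and angle between the x axis of narrow_tile and the y axis of tile_jig, either way round below 0.14 rad and linear speed of narrow_tile below 0.02 m/s); the arm keeps its last pose, push and grip.
It fails at once if a bystander is pushed more than 25 mm (distance of any of wide_tile, jar, plug, kidney, timer, stamp from where it was at the start of the episode above 0.025 m).
It also fails if it takes over 46 s, if anything falls off the work surface, if the arm or the gripper's body presses on something with over 40 N, if the wrist force passes 120 N, or if a joint passes its speed limit or range.

## Robot

A 6-joint arm with a two-finger parallel gripper is mounted at the origin on a cart in front of the work surface, level with it; the furniture and walls round the work are solid. World frame = base frame: x ahead of the robot, y to its left, z up, the work surface at z = 0. Lengths are in m, angles in rad, forces in N, time in s.
With the tool pointing down it reaches from about 0.3 to 0.75 m from the base axis. Payload 8.5 kg.
Tool frame: the origin (TCP) lies on the centre line of the jaws, within the pads' length; the fingertips stand 8 mm ahead of it and the grasp point (between the pads) lies 11 mm behind it; z points along the fingers, y is the line along which they close (so a half turn about z gives the same grasp; the last joint's range is limited). The gripper opens to 88 mm and grips with 3 to 60 N. Pads are 18 mm wide; open, the fingers measure 123 mm over their backs; the gripper's body (75 mm by 187 mm) begins 45 mm behind the grasp point.
Start: joints at [-1.52, 0.381, 1.297, -0, 1.464, -0.215], TCP at [0.144, -0.531, 0.247] pointing down, gripper open.
Joint ranges: [-3.11, 3.11], [-0.89, 2.33], [0.22, 2.48], [-1.42, 4.56], [0.17, 2.85], [-2.88, 2.88]. Speed limits (rad/s): [2.39, 2.39, 3.14, 3.14, 3.14, 3.14].

## Interface

Orientations are given as a unit quaternion [x, y, z, w].
In Python, from rig import * gives the robot as it stands.
- The arm moves only by the tool carry_out, never from a script. Its argument "series" is a list that holds one entry, the list of rows, each a list of 4 numbers: the shift along the world's x, y, z in mm, then the turn about the world's z in rad. In form: [[[dx, dy, dz, turn], ...]]. A call has exactly 8 rows; each row is the pose to reach, as a shift and turn from the pose commanded when the call began; what a row does not reach only later rows make up. A row lasts 1/12 s, in which the tool goes at most 41.7 mm and 7.16 degrees, less where a joint would pass 70% of its speed; a pose out of reach is approached as far as the arm can. A call with a gripper value outside its range is refused whole. "jaw" is the opening, from 0 (shut) to 1 (fully open), set as the call begins (left out, the last holds). The fingers move at their own pace and stop on an object; "newtons" is the grip in N (left out, the last holds). Time passes only in rows, so rows that repeat a pose let the fingers close, or fill a call up. It gives the time, the measured TCP pose, the force, the opening and the grip force at its end, in the units of the state.
- state(): the state, without advancing time (a new reading comes with each control period).
- read_camera(name): name is "scene" or "top"; returns a dict with "pixels" (384x512x3 uint8, red, green, blue), "mtx" (3x3 intrinsics, pixels), "R" (3x3) and "t" (3): a world point X has camera coordinates R X + t. Camera axes: x right, y down, z forward; pixel columns grow to the right and rows downward; lengths in m; the calibration is good to about 2 mm. A picture is of the moment at which its call begins. There is no depth.
- hand_in(): hands the job in; it is judged then, once.
Trained networks look in a picture, given as the dict that the camera call returned (one of the last four; its "shot" number tells which), for a name from the list of things; names that differ only in an ending like _2 or _b are one class to them, and where a whole thing is asked for, a point or a joint stands for the part that bears it (a point fixed in the world has none). Each returns a list of dicts, best first, with "conf" (0 to 1); they miss things now and then, are a little off and sometimes report something else, mostly with a low value. They report only what shows in the picture. A call takes as long as a camera call.
- boxes_of(thing, picture): "uv" ([column, row] in pixels, amid what is visible of it).
- trace(thing, picture): "region" (384x512 bool, what is visible of it) and "uv" ([column, row] in pixels, amid what is visible of it).
The state is a dict: "clock": time; "joints": joint angles; "joint_vel": joint speeds; "effort": joint torques, N m; "tcp_pos": TCP position; "orientation": TCP orientation; "force": force on the tool from outside, world axes, zero at the start; "wrist_torque": the same for the moment, N m; "opening": finger opening in m; "finger_force": force on a finger pad.
Only numpy, scipy, OpenCV 4.12 (cv2) and the standard library are available. Lean on these libraries where they do the work, as an engineer would, in place of code of your own. Each camera call takes 0.05 s, during which the arm holds its last target. There are 200 camera calls.

## Working session

There is one attempt and no reset: what is moved stays moved. The work goes in short steps, Python scripts to look and compute and a tool call to move; the robot and the scene stay as the last step left them, time stands still between calls to the robot, and variables do not carry over. Pictures are saved under pics/ and viewed, at most 10 in all, crops included, and the job is handed in when it is done.

Besides the shell and the picture viewer there is one more tool, called after ">>>" by a JSON object that holds its "op" and its "data". carry_out: Moves the arm, as the interface text tells. Its arguments: {"type":"object","properties":{"series":{"type":"array","items":{"type":"array","items":{"type":"array","items":{"type":"number"}}}},"jaw":{"type":"number"},"newtons":{"type":"number"}},"required":["series"]}

```bash
mkdir -p pics
cat > h.py <<'E'
from rig import *
import numpy as np, cv2
def ray(p,uv,z):
    K,R,t=[np.array(p[k],float) for k in("mtx","R","t")]
    d=R.T@np.linalg.solve(K,[uv[0],uv[1],1.]); c=-R.T@t
    return c+d*(z-c[2])/d[2]
def proj(p,X):
    c=np.array(p["R"])@np.array(X,float)+np.array(p["t"]); q=np.array(p["mtx"])@c; return q[:2]/q[2]
def save(p,n,s=1.5): cv2.imwrite(f"pics/{n}.png",cv2.resize(p["pixels"][:,:,::-1].copy(),None,fx=s,fy=s))
E
python3 - <<'E'
from h import *
s=state();print({k:np.round(v,3) for k,v in s.items()})
for n in("top","scene"):
    p=read_camera(n);save(p,n+"0")
    print(n,-np.array(p["R"]).T@p["t"])
    for th in("narrow_tile","wide_tile","tile_jig","plunger_knob","jaw_face","stamp","kidney","jar","plug","timer"):
        for b in boxes_of(th,p)[:2]: print(th,np.round(b["uv"]),round(b["conf"],2),ray(p,b["uv"],0.02).round(3))
E
```

```text
{'clock': np.float64(0.0), 'joints': array([-1.52 ,  0.381,  1.298, -0.   ,  1.464, -0.215]), 'joint_vel': array([ 0.   ,  0.   , -0.   ,  0.001,  0.   ,  0.   ]), 'effort': array([ 1.0000e-03, -4.3793e+01, -2.2456e+01,  7.1000e-02,  3.5000e-02,
       -0.0000e+00]), 'tcp_pos': array([ 0.144, -0.53 ,  0.246]), 'orientation': array([ 0.991,  0.132,  0.   , -0.001]), 'force': array([-0.774, -0.207,  1.356]), 'wrist_torque': array([-0.02 , -0.008,  0.026]), 'finger_force': np.float64(0.0), 'opening': np.float64(0.088)}
top [0.48849958 0.15729063 1.11552511]
narrow_tile [222. 199.] 0.75 [0.596 0.288 0.02 ]
wide_tile [226. 254.] 0.66 [0.429 0.275 0.02 ]
tile_jig [357. 225.] 0.63 [ 0.516 -0.119  0.02 ]
tile_jig [314. 139.] 0.56 [0.782 0.004 0.02 ]
jaw_face [371. 216.] 0.98 [ 0.543 -0.164  0.02 ]
jaw_face [316. 140.] 0.4 [ 0.779 -0.003  0.02 ]
stamp [359. 224.] 0.25 [ 0.52  -0.125  0.02 ]
kidney [157. 256.] 0.7 [0.421 0.484 0.02 ]
jar [313. 140.] 0.69 [0.778 0.007 0.02 ]
jar [362. 224.] 0.36 [ 0.52  -0.137  0.02 ]
plug [272. 146.] 0.46 [0.76  0.136 0.02 ]
timer [357. 130.] 0.83 [ 0.811 -0.128  0.02 ]
scene [0.0649555  0.84688761 1.0054961 ]
wide_tile [281. 242.] 0.61 [0.432 0.292 0.02 ]
tile_jig [328. 167.] 0.67 [ 0.503 -0.092  0.02 ]
plunger_knob [331. 137.] 0.47 [ 0.588 -0.244  0.02 ]
jaw_face [332. 154.] 0.93 [ 0.53  -0.163  0.02 ]
jaw_face [254. 147.] 0.6 [0.788 0.006 0.02 ]
stamp [269. 132.] 0.25 [ 0.8   -0.105  0.02 ]
kidney [245. 288.] 0.98 [0.412 0.484 0.02 ]
plug [238. 166.] 0.4 [0.766 0.127 0.02 ]
timer [271. 131.] 0.62 [ 0.8   -0.115  0.02 ]
```

View pics/top0.png

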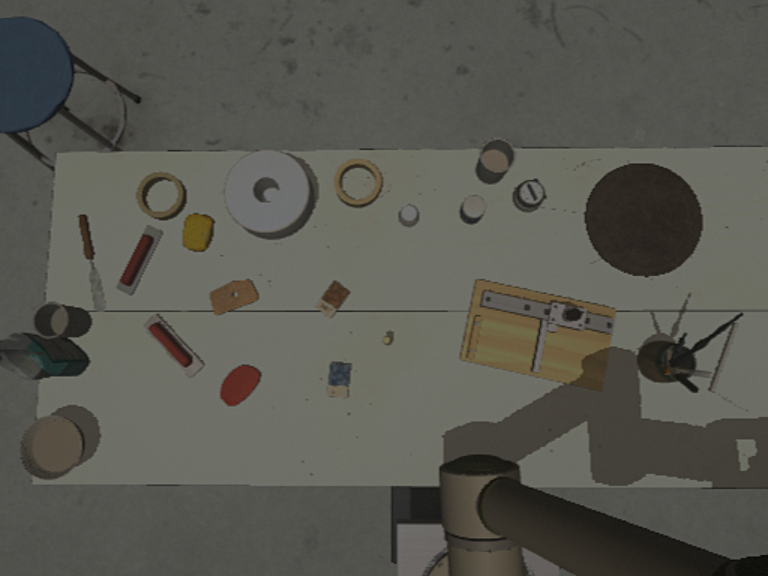

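View pics/scene0.png

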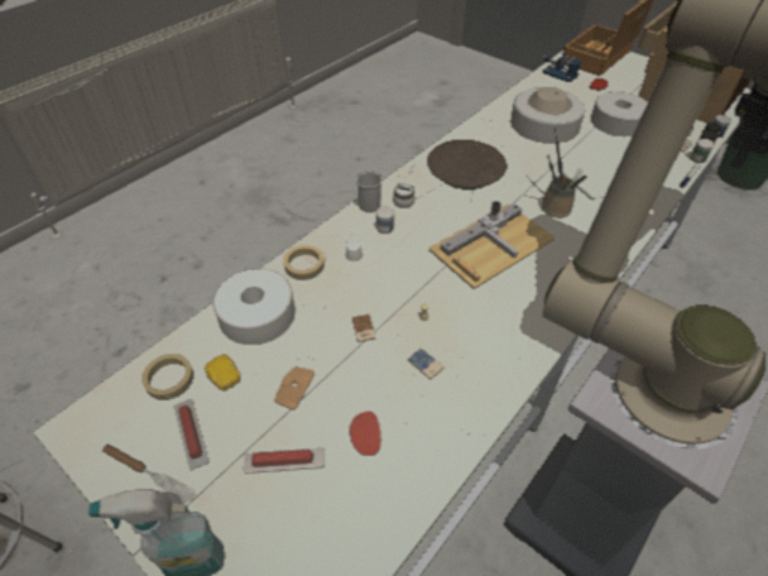

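The top view shows the jig at about (357,222) with its fence on the left, two tiles at (222,199) and (226,253), and the stamp at (259,225). I'll zoom in for precise corners.

Run:
```python
from h import *
p=read_camera("top");im=p["pixels"][:,:,::-1]
a=cv2.resize(im[180:272,302:417].copy(),None,fx=5,fy=5,interpolation=cv2.INTER_CUBIC)
b=cv2.resize(im[180:272,205:245].copy(),None,fx=5,fy=5,interpolation=cv2.INTER_CUBIC)
cv2.imwrite("pics/c.png",cv2.convertScaleAbs(np.hstack([b,a]),alpha=1.5))
for n in("top","scene"):
  if n=="scene": p=read_camera(n)
  for th,z in(("narrow_tile",.009),("wide_tile",.010),("tile_jig",.012),("plunger_knob",.09),("stamp",.04),("jaw_face",.034)):
    for r in trace(th,p)[:3]:
        v,u=np.nonzero(r["region"])
        P=np.array([ray(p,(x,y),z)[:2] for x,y in zip(u,v)])*1000
        m=cv2.minAreaRect(P.astype(np.float32))
        print(n,th,round(r["conf"],2),np.round(r["uv"]),len(u),np.round(m[0]),np.round(m[1]),round(m[2],1),"mean",P.mean(0).round(1))
```

```text
top narrow_tile 0.64 [222. 201.] 304 [596. 290.] [44. 69.] 51.9 mean [595.6 291.1]
top narrow_tile 0.37 [271. 145.] 153 [770. 133.] [41. 39.] 89.7 mean [769.1 133.9]
top wide_tile 0.87 [227. 251.] 315 [431. 275.] [44. 68.] 83.0 mean [431.7 276. ]
top tile_jig 0.81 [358. 227.] 5442 [ 525. -127.] [292. 174.] 77.3 mean [ 523.5 -127.7]
top plunger_knob 0.38 [382. 207.] 83 [ 559. -174.] [29. 23.] 90.0 mean [ 558.5 -175.1]
top stamp 0.72 [380. 209.] 68 [ 561. -191.] [23. 28.] 44.1 mean [ 561.7 -190.6]
top stamp 0.31 [359. 224.] 5245 [ 524. -119.] [283. 166.] 77.2 mean [ 522.5 -120.4]
top jaw_face 0.88 [370. 216.] 567 [ 526. -146.] [ 72. 162.] 44.0 mean [ 536.3 -159. ]
top jaw_face 0.3 [222. 199.] 258 [593. 288.] [39. 63.] 53.7 mean [593.2 288.2]
scene narrow_tile 0.71 [242. 222.] 234 [592. 296.] [46. 76.] 53.9 mean [591.3 296.3]
scene wide_tile 0.53 [281. 240.] 253 [427. 281.] [45. 69.] 84.7 mean [426.8 281.3]
scene tile_jig 0.9 [326. 168.] 2368 [ 532. -133.] [308. 203.] 77.4 mean [ 519.1 -120.7]
scene plunger_knob 0.58 [329. 138.] 44 [ 549. -163.] [19. 48.] 32.8 mean [ 548.6 -161.9]
scene stamp 0.7 [236. 167.] 100 [754. 148.] [37. 59.] 41.9 mean [752.  148.9]
scene stamp 0.66 [332. 149.] 378 [ 528. -152.] [ 74. 212.] 41.5 mean [ 527.4 -153.1]
scene jaw_face 0.89 [332. 150.] 398 [ 533. -156.] [ 78. 213.] 41.5 mean [ 530.4 -158. ]
```

View pics/c.png

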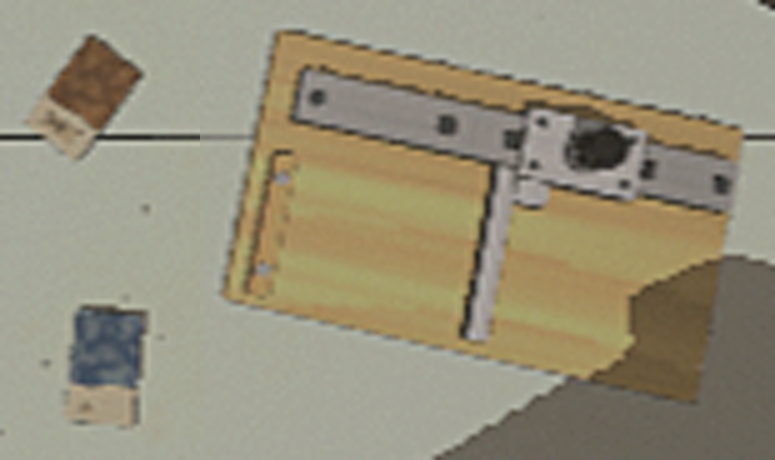

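The crop shows the jig fully, with its fence on the left, jaw across the middle and knob at about (383,209). Both tiles look about 45x70 mm and neither looks like 80x72. I'll measure them myself before choosing.

Run:
```python
from h import *
pt=read_camera("top");ps=read_camera("scene")
for n,p in(("top",pt),("scene",ps)):
  print(n,np.array(p["mtx"]).round(1).tolist())
  for th in("narrow_tile","wide_tile"):
    print(th,[(np.round(b["uv"]).tolist(),round(b["conf"],2)) for b in boxes_of(th,p)],[(np.round(b["uv"]).tolist(),round(b["conf"],2),int(b["region"].sum())) for b in trace(th,p)])
  # rectified views of table at 1 px/mm, contour by colour difference
  for nm,c in(("brown",(596,290)),("blue",(431,277)),("orange",(600,490))):
    z=.009
    # map: pixel (i,j)-> world
    g=np.array([[proj(p,((c[0]+70-i)/1000,(c[1]+70-j)/1000,z)) for j in range(140)] for i in range(140)],np.float32)
    w=cv2.remap(p["pixels"],g[...,0],g[...,1],cv2.INTER_CUBIC)
    bg=np.median(w[[5,-5]].reshape(-1,3),axis=0)
    lab=cv2.cvtColor(w,cv2.COLOR_RGB2LAB).astype(float);bl=cv2.cvtColor(np.uint8(bg).reshape(1,1,3),cv2.COLOR_RGB2LAB)[0,0].astype(float)
    d=np.linalg.norm(lab-bl,axis=2);m=(d>14).astype(np.uint8)
    m=cv2.morphologyEx(m,cv2.MORPH_OPEN,np.ones((9,9)))
    cs=max(cv2.findContours(m,0,1)[0],key=cv2.contourArea)
    r=cv2.minAreaRect(cs);print(nm,"centre",round(c[0]+70-r[0][1],1),round(c[1]+70-r[0][0],1),np.round(r[1],1),round(r[2],1))
    cv2.imwrite(f"pics/r_{n}_{nm}.png",w[:,:,::-1])
ims=[[cv2.imread(f"pics/r_{n}_{q}.png") for q in("brown","blue","orange")] for n in("top","scene")]
cv2.imwrite("pics/rr.png",cv2.convertScaleAbs(cv2.resize(np.vstack([np.hstack(r) for r in ims]),None,fx=1.8,fy=1.8),alpha=1.4))
```

```text
top [[359.7, 0.0, 257.1], [0.0, 359.7, 192.4], [0.0, 0.0, 1.0]]
narrow_tile [([221.0, 200.0], 0.62)] []
wide_tile [([228.0, 253.0], 0.78), ([380.0, 212.0], 0.39)] [([226.0, 254.0], 0.51, 313)]
brown centre 605.1 285.5 [45.8 51.3] 35.5
blue centre 443.8 275.7 [46.6 50.7] 2.4
orange centre 602.7 499.1 [ 62.4 102.1] 64.1
scene [[370.0, 0.0, 256.0], [0.0, 370.0, 183.4], [0.0, 0.0, 1.0]]
narrow_tile [] [([241.0, 221.0], 0.56, 228)]
wide_tile [([282.0, 241.0], 0.5)] [([280.0, 240.0], 0.62, 270)]
brown centre 590.1 295.3 [52.7 84.7] 36.4
blue centre 429.0 281.0 [50.3 75.9] 5.7
orange centre 598.0 503.5 [ 67.5 105.5] 63.4
```

View pics/rr.png

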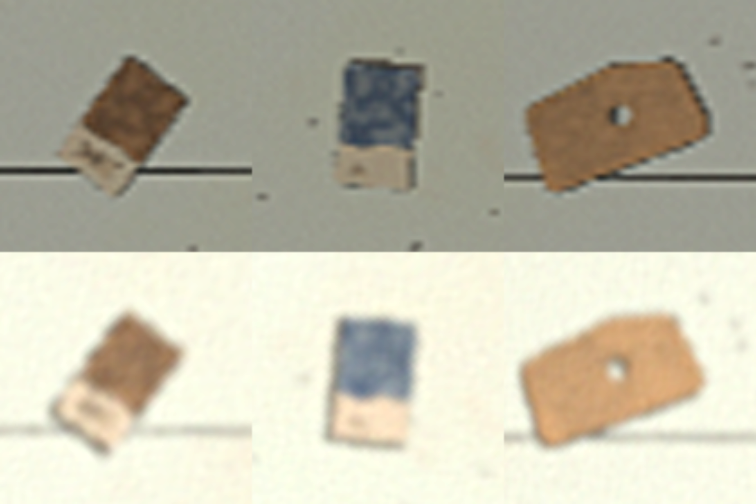

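Size can't separate the tiles well. Both networks and the slightly smaller width point to the brown tile, centred near (222,199), as the narrow one. The grip opening should confirm it at about 49 mm. Next I'll fit the jig and the tile.

Run:
```python
from h import *
from scipy.optimize import least_squares
p=read_camera("top")
c=lambda x,y:(302+(x-200)/5-.4,180+y/5-.4)
J=[((85,145,12),c(278,30)),((85,-145,12),c(743,127)),((-85,-145,12),c(697,402)),((-85,145,12),c(223,297)),
((45,37,34),c(447,125)),((45,-3,34),c(513,138)),((45,-83,34),c(648,168))]
def T(q,X,z0=0): 
    a=q[2];return np.array([q[0]+np.cos(a)*X[0]-np.sin(a)*X[1],q[1]+np.sin(a)*X[0]+np.cos(a)*X[1],X[2]+z0])/1000
f=lambda q:np.concatenate([proj(p,T(q,X))-u for X,u in J])
r=least_squares(f,[525,-127,-.2]);q=r.x;print("jig",q.round(4),f(q).round(1))
for n,X in(("bed",(-35,81,12)),("bedmid",(-35,65,12)),("knob0",(45,-43,76)),("knob1",(45,-3,76))): print(n,(T(q,X)*1000).round(1))
ct=lambda x,y:(205+x/5-.4,180+y/5-.4)
B=[ct(92,33),ct(143,72),ct(80,160),ct(25,122)]
W=np.array([ray(p,u,.009)[:2]*1000 for u in B]);print(W.round(1),W.mean(0).round(1))
d=W[0]+W[1]-W[2]-W[3];print("long dir",np.arctan2(d[1],d[0]), [np.linalg.norm(W[i]-W[(i+1)%4]).round(1) for i in range(4)])
# knob check in both pics
print(proj(p,T(q,(45,-43,90))))
s=read_camera("scene");print(proj(s,T(q,(45,-43,76))))
st=trace("stamp",p)
print("stamp",ray(p,(258.5,225),.03))
# edge fit of narrow tile in scene
K=[ (596-0,290)]
S=state();x,y,zz,w=S["orientation"]
from scipy.spatial.transform import Rotation as Ro
print(Ro.from_quat(S["orientation"]).as_matrix().round(3),S["tcp_pos"])
```

```text
jig [ 5.247039e+02 -1.272383e+02 -2.149000e-01] [-0.1 -0.5  0.5 -0.   0.2  0.2 -0.1  0.4 -0.  -0.1 -0.   0.2 -0.5 -0.2]
bed [507.8 -40.6  12. ]
bedmid [504.4 -56.3  12. ]
knob0 [ 559.5 -178.8   76. ]
knob1 [ 568.  -139.8   76. ]
[[636.3 287.5]
 [611.8 255.5]
 [557.3 294. ]
 [580.8 328.4]] [596.5 291.3]
long dir -0.6252620321544656 [np.float64(40.3), np.float64(66.8), np.float64(41.7), np.float64(68.9)]
[383.5731799  208.89188434]
[329.85782284 137.57305238]
stamp [0.51553942 0.17668222 0.03      ]
[[ 0.965  0.263 -0.   ]
 [ 0.263 -0.965  0.   ]
 [-0.    -0.    -1.   ]] [ 0.14444966 -0.53066941  0.24674699]
```

Jig fitted at (525,-127), angle -0.215. Narrow tile at (596,291), long side at -0.625 rad. Moving towards the tile.

>>> {"op": "carry_out", "data": {"series": [[[19,34,0,0.094],[38,68,0,0.188],[57,103,0,0.281],[75,137,0,0.375],[94,171,0,0.469],[113,205,0,0.563],[132,240,0,0.656],[151,274,0,0.75]]], "jaw": 1}}

```text
clock: 3.12
tcp_pos: [0.2959, -0.2548, 0.2469]
orientation: [0.873, 0.488, 0.0, 0.0]
force: [1.1, -0.7, 0.2]
opening: 0.0879
finger_force: 0.0
```

>>> {"op": "carry_out", "data": {"series": [[[19,34,0,0.094],[38,68,0,0.188],[57,103,0,0.281],[75,137,0,0.375],[94,171,0,0.469],[113,205,0,0.563],[132,240,0,0.656],[151,274,0,0.75]]]}}

```text
clock: 3.78
tcp_pos: [0.447, 0.0195, 0.247]
orientation: [0.633, 0.774, 0.0, 0.0]
force: [-0.1, -1.2, 0.4]
opening: 0.0882
finger_force: 0.0
```

>>> {"op": "carry_out", "data": {"series": [[[19,34,-10,0.094],[38,68,-20,0.188],[57,103,-30,0.281],[75,137,-45,0.375],[94,171,-60,0.469],[113,205,-75,0.563],[132,240,-90,0.656],[151,274,-107,0.75]]]}}

```text
clock: 4.45
tcp_pos: [0.5973, 0.2919, 0.1399]
orientation: [0.305, 0.952, 0.0, 0.0]
force: [0.9, -0.4, 0.4]
opening: 0.0883
finger_force: 0.0
```

>>> {"op": "carry_out", "data": {"series": [[[-1,1,-35,0],[-2,1,-70,0],[-2,1,-100,0],[-2,1,-118,0],[-2,1,-126,0],[-2,1,-130,0],[-2,1,-130,0],[-2,1,-130,0]]]}}

```text
clock: 5.12
tcp_pos: [0.5953, 0.291, 0.0119]
orientation: [0.308, 0.951, 0.001, 0.001]
force: [-0.2, -0.1, -0.1]
opening: 0.0879
finger_force: 0.0
```

>>> {"op": "carry_out", "data": {"series": [[[0,0,0,0],[0,0,0,0],[0,0,0,0],[0,0,0,0],[0,0,0,0],[0,0,0,0],[0,0,0,0],[0,0,0,0]]], "jaw": 0, "newtons": 20}}

```text
clock: 5.78
tcp_pos: [0.5947, 0.2909, 0.0105]
orientation: [0.308, 0.951, 0.0, 0.0]
force: [-0.3, 0.0, -0.1]
opening: 0.0421
finger_force: 20.0
```

The opening is 42 mm, not 49. Before lifting I'll check the grip, the whole table and the networks again.

Run:
```python
from h import *
print(state()["opening"],state()["finger_force"])
p=read_camera("top");s=read_camera("scene")
for n,q in(("top",p),("scene",s)):
  for th in("narrow_tile","wide_tile"):
    print(n,th,[(np.round(b["uv"]).tolist(),round(b["conf"],2)) for b in boxes_of(th,q)+trace(th,q)])
a=cv2.resize(s["pixels"][160:300,190:340].copy(),None,fx=4,fy=4,interpolation=cv2.INTER_CUBIC)[:,:,::-1]
b=cv2.resize(p["pixels"].copy(),None,fx=.75,fy=.75)[:,:,::-1]
cv2.imwrite("pics/g.png",cv2.resize(np.hstack([a]),None,fx=1,fy=1))
save(p,"top1")
```

```text
0.04208949294143793 20.000114142894745
top narrow_tile [([354.0, 129.0], 0.72)]
top wide_tile [([364.0, 220.0], 0.6)]
scene narrow_tile [([244.0, 221.0], 0.52), ([243.0, 222.0], 0.77)]
scene wide_tile [([281.0, 240.0], 0.81), ([284.0, 241.0], 0.7)]
```

View pics/g.png

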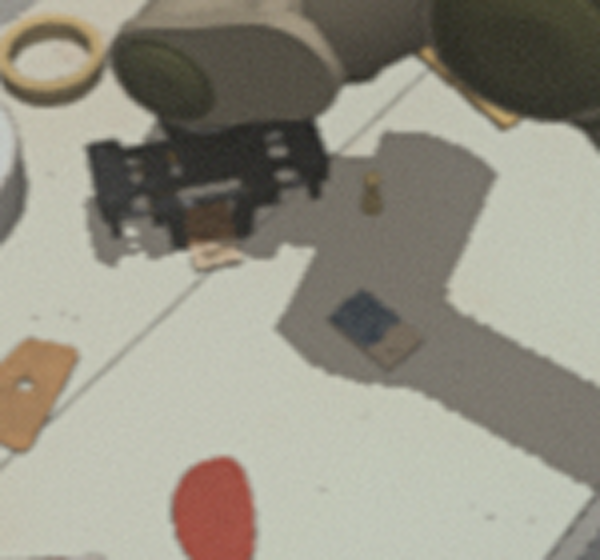

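View pics/top1.png

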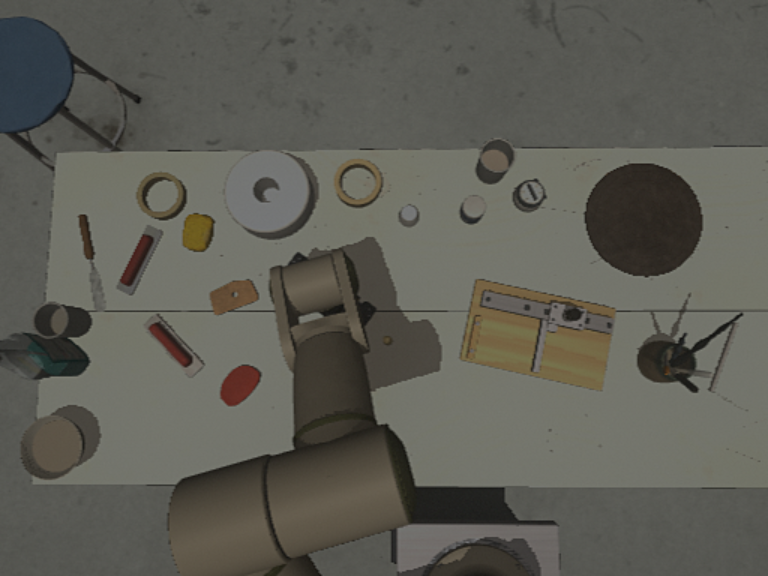

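The picture shows brown squarely gripped with its glazed end at (210,220), and blue at (365,320). There is no third tile. The 42 mm reading contradicts the 49 mm given, so I'll release brown and measure the blue tile's width the same way.

>>> {"op": "carry_out", "data": {"series": [[[0,0,0,0],[0,0,0,0],[0,0,0,0],[0,0,0,0],[0,0,20,0],[-10,0,50,0.1],[-45,-2,60,0.22],[-82,-6,60,0.34]]], "jaw": 1}}

```text
clock: 6.95
tcp_pos: [0.5137, 0.2851, 0.0729]
orientation: [0.14, 0.99, 0.001, 0.003]
force: [-0.2, 0.2, 0.5]
opening: 0.0879
finger_force: 0.0
```

>>> {"op": "carry_out", "data": {"series": [[[-40,-4,0,0.1],[-80,-8,0,0.185],[-82,-8,-20,0.185],[-82,-8,-45,0.185],[-82,-8,-56,0.185],[-82,-8,-60,0.185],[-82,-8,-60,0.185],[-82,-8,-60,0.185]]]}}

```text
clock: 7.62
tcp_pos: [0.431, 0.277, 0.011]
orientation: [0.05, 0.999, 0.0, 0.0]
force: [-0.2, -0.4, 0.0]
opening: 0.0882
finger_force: 0.0
```

>>> {"op": "carry_out", "data": {"series": [[[0,0,0,0],[0,0,0,0],[0,0,0,0],[0,0,0,0],[0,0,0,0],[0,0,0,0],[0,0,0,0],[0,0,0,0]]], "jaw": 0}}

```text
clock: 8.28
tcp_pos: [0.4307, 0.2768, 0.0105]
orientation: [0.05, 0.999, 0.0, -0.0]
force: [-0.6, -0.1, 1.2]
opening: 0.0431
finger_force: 19.9
```

Blue reads 43.1 mm, so it isn't the stated size either. Brown is the narrower in the grip and in the images, and both networks name it narrow. I'll go back to brown.

>>> {"op": "carry_out", "data": {"series": [[[0,0,0,0],[0,0,0,0],[0,0,0,0],[0,0,0,0],[0,0,20,0],[10,0,50,-0.1],[45,4,60,-0.22],[82,8,60,-0.34]]], "jaw": 1}}

```text
clock: 8.95
tcp_pos: [0.5138, 0.2855, 0.0738]
orientation: [0.221, 0.975, 0.001, 0.002]
force: [0.8, 0.2, -0.6]
opening: 0.0883
finger_force: 0.0
```

>>> {"op": "carry_out", "data": {"series": [[[40,3,0,-0.1],[80,6,0,-0.185],[82,6,-20,-0.185],[82,6,-45,-0.185],[82,6,-56,-0.185],[82,6,-60,-0.185],[82,6,-60,-0.185],[82,6,-60,-0.185]]]}}

```text
clock: 9.62
tcp_pos: [0.5947, 0.291, 0.0113]
orientation: [0.308, 0.951, 0.0, 0.0]
force: [0.2, 0.9, 0.6]
opening: 0.0881
finger_force: 0.0
```

>>> {"op": "carry_out", "data": {"series": [[[0,0,0,0],[0,0,0,0],[0,0,0,0],[0,0,0,0],[0,0,0,0],[0,0,15,0],[0,0,50,0],[0,0,90,0]]], "jaw": 0, "newtons": 20}}

```text
clock: 10.28
tcp_pos: [0.5936, 0.2905, 0.0996]
orientation: [0.308, 0.951, -0.001, -0.002]
force: [0.7, 0.5, -0.4]
opening: 0.0367
finger_force: 0.0
```

The lift began before the fingers had closed, so the grasp missed. I'll open and locate the tile again.

Run:
```python
from h import *
print(state()["opening"],state()["finger_force"])
s=read_camera("scene")
for r in trace("narrow_tile",s): 
    v,u=np.nonzero(r["region"]);P=np.array([ray(s,(x,y),.009)[:2] for x,y in zip(u,v)])*1000
    m=cv2.minAreaRect(P.astype(np.float32));print(r["conf"],np.round(r["uv"]),np.round(m[0]),np.round(m[1]),m[2])
a=cv2.resize(s["pixels"][180:280,200:320].copy(),None,fx=5,fy=5,interpolation=cv2.INTER_CUBIC)[:,:,::-1]
cv2.imwrite("pics/g2.png",a)
```

```text
0.0366768767753077 0.0
0.49 [242. 218.] [592. 295.] [41. 71.] 52.37089920043945
```

View pics/g2.png

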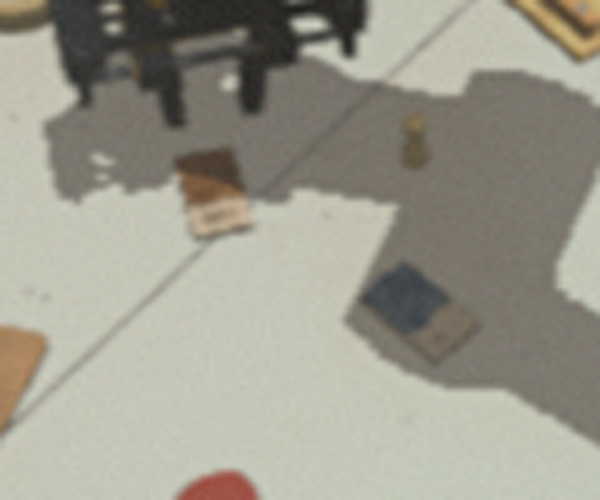

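The tile lies unmoved at (215,195) in the crop, and the fingers are above it. Opening, descending again and closing for a full call.

>>> {"op": "carry_out", "data": {"series": [[[0,0,0,0],[0,0,0,0],[0,0,0,0],[0,0,0,0],[0,0,-5,0],[0,0,-30,0],[0,0,-60,0],[0,0,-80,0]]], "jaw": 1}}

```text
clock: 11.05
tcp_pos: [0.5936, 0.2905, 0.0174]
orientation: [0.308, 0.951, -0.001, -0.001]
force: [-0.1, -0.4, 0.0]
opening: 0.0801
finger_force: 0.0
```

>>> {"op": "carry_out", "data": {"series": [[[0,0,-6,0],[0,0,-10,0],[0,0,-10,0],[0,0,-10,0],[0,0,-10,0],[0,0,-10,0],[0,0,-10,0],[0,0,-10,0]]], "jaw": 0, "newtons": 25}}

```text
clock: 11.72
tcp_pos: [0.5951, 0.291, 0.0116]
orientation: [0.308, 0.951, 0.001, 0.001]
force: [0.2, -0.2, 4.9]
opening: 0.0418
finger_force: 25.0
```

>>> {"op": "carry_out", "data": {"series": [[[0,0,0,0],[0,0,0,0],[0,0,0,0],[0,0,0,0],[0,0,5,0],[0,0,20,0],[0,0,50,0],[0,0,80,0]]]}}

```text
clock: 12.38
tcp_pos: [0.594, 0.2906, 0.0906]
orientation: [0.308, 0.951, -0.001, -0.001]
force: [-0.4, 0.3, 0.0]
opening: 0.042
finger_force: 25.0
```

Tile held at 42.0 mm and 25 N. Carrying it to the bed.

>>> {"op": "carry_out", "data": {"series": [[[-9,-30,5,-0.11],[-17,-62,10,-0.22],[-25,-96,10,-0.33],[-34,-130,10,-0.44],[-43,-164,10,-0.55],[-51,-198,10,-0.66],[-60,-230,10,-0.77],[-68,-262,10,-0.88]]]}}

```text
clock: 13.05
tcp_pos: [0.5258, 0.0274, 0.1007]
orientation: [0.686, 0.728, -0.0, -0.0]
force: [0.7, -1.2, 0.3]
opening: 0.0421
finger_force: 25.0
```

>>> {"op": "carry_out", "data": {"series": [[[-7,-30,0,-0.11],[-13,-54,0,-0.2],[-18,-68,0,-0.26],[-19,-72,0,-0.28],[-19,-72,0,-0.28],[-19,-72,0,-0.28],[-19,-72,0,-0.28],[-19,-72,0,-0.28]]]}}

```text
clock: 13.72
tcp_pos: [0.5078, -0.0422, 0.1005]
orientation: [0.778, 0.628, 0.0, -0.0]
force: [0.5, 0.4, 0.9]
opening: 0.0422
finger_force: 25.0
```

Run:
```python
from h import *
from scipy.spatial.transform import Rotation as Ro
S=state();M=Ro.from_quat(S["orientation"]).as_matrix();print(S["tcp_pos"],np.arctan2(M[1,1],M[0,1]),S["opening"])
p=read_camera("top");s=read_camera("scene")
z=S["tcp_pos"][2]
for q in(p,s):
  print("tcp px",proj(q,S["tcp_pos"]))
  for r in trace("narrow_tile",q)[:2]:
    v,u=np.nonzero(r["region"]);P=np.array([ray(q,(x,y),z)[:2] for x,y in zip(u,v)])*1000
    m=cv2.minAreaRect(P.astype(np.float32));print(r["conf"],np.round(r["uv"]),np.round(m[0]),np.round(m[1]),m[2])
a=cv2.resize(s["pixels"][110:220,240:390].copy(),None,fx=5,fy=5,interpolation=cv2.INTER_CUBIC)[:,:,::-1]
cv2.imwrite("pics/g3.png",a)
```

```text
[ 0.50783288 -0.0422031   0.10049365] -0.21272924005494065 0.04215965002201546
tcp px [336.31377546 227.1324321 ]
tcp px [322.3515592  157.34046399]
0.71 [319. 160.] [510. -28.] [44. 66.] 0.9611218571662903
```

View pics/g3.png

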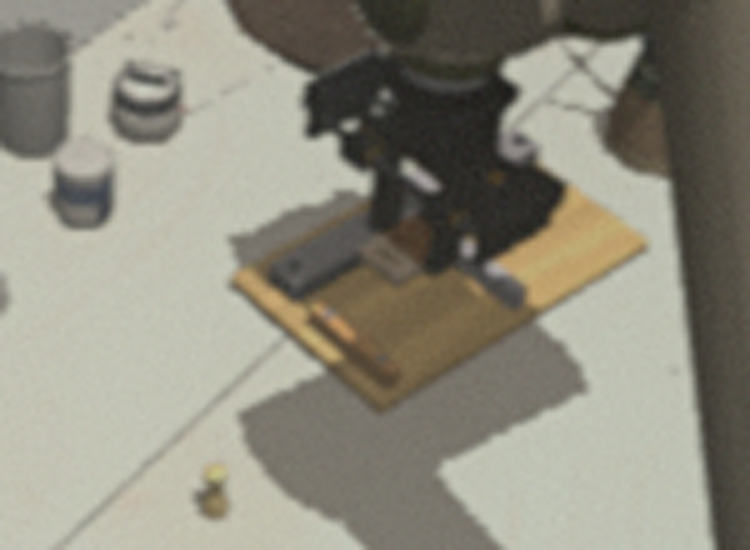

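The tile is held level above the bed between jaw and fence, its fence-side end at about (387,262) in the crop. Lowering it about 4 mm short of centre for fence clearance; the jaw closes the rest.

>>> {"op": "carry_out", "data": {"series": [[[-1,-4,-25,0],[-1,-4,-50,0],[-1,-4,-65,0],[-1,-4,-72,0],[-1,-4,-75,0],[-1,-4,-77,0],[-1,-4,-77,0],[-1,-4,-77,0]]]}}

```text
clock: 14.58
tcp_pos: [0.5071, -0.0472, 0.0243]
orientation: [0.779, 0.627, 0.0, 0.001]
force: [-0.8, 0.0, -0.1]
opening: 0.042
finger_force: 25.0
```

>>> {"op": "carry_out", "data": {"series": [[[0,0,0,0],[0,0,0,0],[0,0,0,0],[0,0,0,0],[0,0,0,0],[0,0,10,0],[0,0,40,0],[0,0,80,0]]], "jaw": 0.7}}

```text
clock: 15.25
tcp_pos: [0.5054, -0.0468, 0.1032]
orientation: [0.779, 0.627, -0.001, -0.002]
force: [0.0, -1.0, -0.0]
opening: 0.0619
finger_force: 0.0
```

>>> {"op": "carry_out", "data": {"series": [[[0,0,15,0],[10,-25,15,0],[23,-57,15,0],[36,-90,15,0],[47,-117,15,0],[54,-132,15,0],[54,-132,15,0],[54,-132,15,0]]]}}

```text
clock: 15.92
tcp_pos: [0.5604, -0.1793, 0.1187]
orientation: [0.779, 0.627, 0.0, -0.0]
force: [0.6, -0.6, -0.8]
opening: 0.0615
finger_force: 0.0
```

Run:
```python
from h import *
print(state()["tcp_pos"])
p=read_camera("top");s=read_camera("scene")
for q in(p,s):
  for th,z in(("narrow_tile",.021),("plunger_knob",.076)):
   for r in trace(th,q)[:2]:
    v,u=np.nonzero(r["region"]);P=np.array([ray(q,(x,y),z)[:2] for x,y in zip(u,v)])*1000
    m=cv2.minAreaRect(P.astype(np.float32));print(th,r["conf"],np.round(r["uv"]),np.round(m[0]),np.round(m[1]),m[2])
b=cv2.resize(p["pixels"][180:272,302:422].copy(),None,fx=5,fy=5,interpolation=cv2.INTER_CUBIC)[:,:,::-1]
a=cv2.resize(s["pixels"][120:200,270:380].copy(),None,fx=5,fy=5,interpolation=cv2.INTER_CUBIC)[:,:,::-1]
cv2.imwrite("pics/g4.png",cv2.resize(np.vstack([b[150:],a[:,:] if a.shape[1]==600 else cv2.copyMakeBorder(a,0,0,0,50,0)])[:700],None,fx=.85,fy=.85))
```

```text
[ 0.56039588 -0.17933738  0.11872014]
narrow_tile 0.65 [331. 227.] [507. -46.] [69. 43.] 78.70010375976562
plunger_knob 0.41 [380. 209.] [ 560. -176.] [17. 18.] 87.83090209960938
narrow_tile 0.52 [319. 175.] [504. -43.] [70. 48.] 79.9432601928711
```

View pics/g4.png

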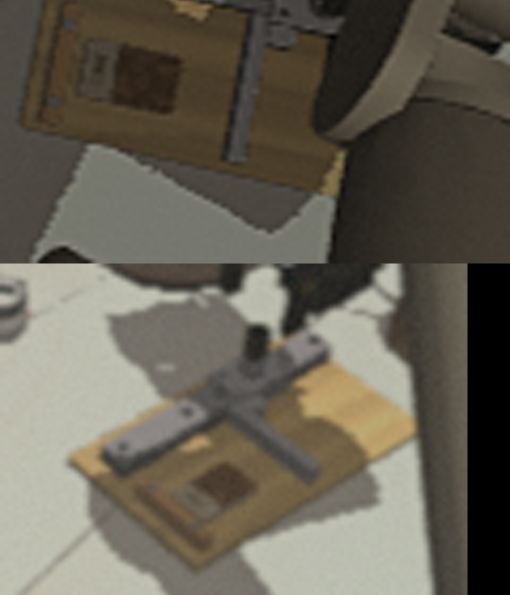

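The tile lies flat, centred and square between jaw and fence, at (130,75) in the crop. The knob is clear under the fingers. Going down to grip it.

>>> {"op": "carry_out", "data": {"series": [[[-1,0,-20,0],[-1,0,-38,0],[-1,0,-48,0],[-1,0,-54,0],[-1,0,-54,0],[-1,0,-54,0],[-1,0,-54,0],[-1,0,-54,0]]]}}

```text
clock: 16.88
tcp_pos: [0.56, -0.1793, 0.0653]
orientation: [0.779, 0.627, 0.0, 0.001]
force: [0.3, 0.2, -0.4]
opening: 0.0615
finger_force: 0.0
```

>>> {"op": "carry_out", "data": {"series": [[[0,0,0,0],[0,0,0,0],[0,0,0,0],[0,0,0,0],[0,0,0,0],[0,0,0,0],[0,0,0,0],[0,0,0,0]]], "jaw": 0, "newtons": 50}}

```text
clock: 17.55
tcp_pos: [0.5585, -0.1789, 0.0644]
orientation: [0.779, 0.627, -0.001, -0.001]
force: [-5.8, -0.2, 3.3]
opening: 0.0224
finger_force: 50.0
```

>>> {"op": "carry_out", "data": {"series": [[[0,0,3,0],[0,0,6,0],[0,0,9,0],[0,0,12,0],[0,0,14,0],[0,0,15,0],[0,0,15,0],[0,0,15,0]]]}}

```text
clock: 18.22
tcp_pos: [0.5585, -0.1787, 0.0786]
orientation: [0.779, 0.627, -0.001, -0.002]
force: [-4.9, -0.0, -10.8]
opening: 0.0223
finger_force: 50.0
```

Pin lifted about 14 mm with the spring force showing. Sliding 40 mm along the rail.

>>> {"op": "carry_out", "data": {"series": [[[0,0,1,0],[1,5,1,0],[2.5,11.5,1,0],[4,18.5,1,0],[5.5,25.5,1,0],[7,32,1,0],[8,37,1,0],[8.5,39,1,0]]]}}

```text
clock: 18.88
tcp_pos: [0.5672, -0.1392, 0.0797]
orientation: [0.779, 0.627, -0.001, -0.001]
force: [-6.4, -0.9, -11.0]
opening: 0.0223
finger_force: 50.0
```

>>> {"op": "carry_out", "data": {"series": [[[0,0,0,0],[0,0,0,0],[0,0,-3,0],[0,0,-6,0],[0,0,-9,0],[0,0,-12,0],[0,0,-14,0],[0,0,-15,0]]]}}

```text
clock: 19.55
tcp_pos: [0.5672, -0.1393, 0.0649]
orientation: [0.779, 0.627, -0.0, -0.002]
force: [-6.1, 2.2, -7.2]
opening: 0.0219
finger_force: 50.0
```

>>> {"op": "carry_out", "data": {"series": [[[0,0,-1,0],[0,0,-1,0],[0,0,-1,0],[0,0,-1,0],[0,0,-1,0],[0,0,-1,0],[0,0,-1,0],[0,0,-1,0]]]}}

```text
clock: 20.22
tcp_pos: [0.5673, -0.1394, 0.0646]
orientation: [0.779, 0.627, -0.0, -0.001]
force: [-6.9, 2.7, -4.1]
opening: 0.0224
finger_force: 50.0
```

Run:
```python
from h import *
S=state();print(S["tcp_pos"],S["force"],S["finger_force"])
p=read_camera("top");s=read_camera("scene")
for q in(p,s):
   for r in trace("narrow_tile",q)[:2]:
    v,u=np.nonzero(r["region"]);P=np.array([ray(q,(x,y),.021)[:2] for x,y in zip(u,v)])*1000
    m=cv2.minAreaRect(P.astype(np.float32));print(r["conf"],np.round(r["uv"]),np.round(m[0]),np.round(m[1]),m[2])
a=cv2.resize(s["pixels"][110:200,270:390].copy(),None,fx=5,fy=5,interpolation=cv2.INTER_CUBIC)[:,:,::-1]
cv2.imwrite("pics/g5.png",a)
```

```text
[ 0.56726861 -0.13941224  0.06455631] [-6.88559645  2.69631049 -4.13983046] 49.999132649973035
0.53 [333. 229.] [507. -46.] [69. 45.] 81.80921173095703
0.54 [322. 176.] [503. -44.] [61. 38.] 73.50759887695312
```

View pics/g5.png

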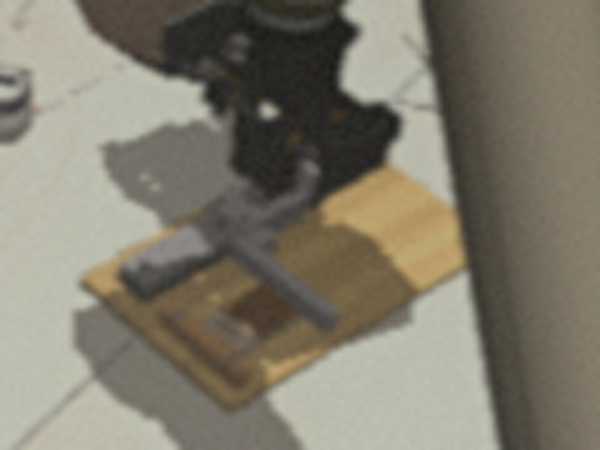

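The jaw is closed up to the tile and the tile is flat at (260,310), by the fence. Knob height is back at its home value and the slide has moved 40 mm. Handing in.

```bash
python3 -c "
from h import *
print(hand_in())"
```

```text
the job is handed in; nothing more can be done
None
```

I handed the job in at about 20 s with the narrow tile flat on the bed between jaw and fence, the section one hole closer, the pin home and the knob still gripped. No verdict came back, and neither tile matched its stated size, so I took the brown one as narrow: it measured 42 mm wide against 43 mm for the blue (49 mm was stated), and the networks agreed. To compare them I briefly gripped the blue tile where it lay.

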